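# Re-hang a router-bit carrier on the machine rail

## Robot

A 6-joint arm with a two-finger parallel gripper is mounted at the origin on a cart in front of the work surface, level with it; the furniture and walls round the work are solid. World frame = base frame: x ahead of the robot, y to its left, z up, the work surface at z = 0. Lengths are in m, angles in rad, forces in N, time in s.
With the tool pointing down it reaches from about 0.425 to 0.95 m from the base axis. Payload 14.7 kg.
Tool frame: the origin (TCP) lies at the very end of the fingers, on their centre line; the grasp point (between the pads) lies 19 mm behind it; z points along the fingers, y is the direction in which the jaws open and shut (so a half turn about z gives the same grasp; the last joint's range is limited). The gripper opens to 85 mm and grips with 20 to 120 N. Pads are 22 mm wide; open, the fingers measure 114 mm over their backs; the gripper's body (76 mm by 85 mm) begins 54 mm behind the grasp point. The pads swing forward as they close: fully open they stand 13 mm farther back than shut.
Start: joints at [-1.298, 0.48, 1.596, -0, 1.065, -0.047], TCP at [0.204, -0.617, 0.231] pointing down, gripper open.
Joint ranges: [-2.75, 2.75], [-0.82, 2.05], [0.23, 2.67], [-1.56, 4.7], [0.09, 2.69], [-2.92, 2.92]. Speed limits (rad/s): [1.89, 1.89, 2.39, 3.01, 3.01, 3.01].

## Interface

Orientations are given as a rotation vector (axis times angle).
In Python, from bench import ctrl gives the robot as it stands.
- The arm moves only by the shell command python3 -m creep 'ROWS'. ROWS is JSON, one flat list of numbers, 7 for each row, row after row: the turn, a rotation vector about the world's x, y, z in degrees, then the shift along the world's x, y, z in mm, then the opening, from 0 (shut) to 1 (fully open). A call has 1 to 12 rows; each row shifts and turns the pose as measured when the row begins; what a row does not reach is not made up. A row lasts 1/10 s, in which the tool goes at most 50 mm and 8.59 degrees, less where a joint would pass 70% of its speed; a pose out of reach is approached as far as the arm can. A call is refused whole if a number of a shift passes 50 or a number of a turn 8.59, either way. A call with a gripper value outside its range is refused whole. The fingers move at their own pace and stop on an object; the grip force is fixed at half the most. Time passes only in rows, so rows that do not move let the fingers close. It gives the time, the measured TCP pose, the force and the opening at its end, in the units of the state.
- ctrl.get_obs(): the state, without advancing time (a new reading comes with each control period).
- ctrl.capture(name): name is "scene" or "top" or "wrist"; returns (picture, depth): 384x512x3 uint8, blue, green, red; 384x512 float32, m along the optical axis (not along the pixel's ray), 0 where there is no reading.
- ctrl.camera_info(name): a dict with "fx", "fy", "cx", "cy" (pixels), "origin" and "attitude" of the camera in the world. Camera axes: x right, y down, z forward; pixel columns grow to the right and rows downward; lengths in m; the calibration is good to about 2 mm. A picture is of the moment at which its call begins: read the wrist's pose just before it. camera_info takes no time and is no camera call; for the wrist camera it gives the pose at the moment of the call.
- ctrl.close_job(): hands the job in, once; it reports no verdict.
The state is a dict: "clock": time; "joint_pos": joint angles; "dq": joint speeds; "effort": joint torques, N m; "tool_pos": TCP position; "ee_rot": TCP orientation; "wrist_force": force on the tool from outside, world axes, zero at the start; "ft_torque": the same for the moment, N m; "finger_gap": opening from 0.0 (shut) to 1.0 (fully open).
Only numpy, scipy, OpenCV 4.12 (cv2) and the standard library are available. Lean on these libraries where they do the work, as an engineer would, in place of code of your own. Each camera call takes 0.05 s, during which the arm holds its last target.

## Task

In the two-bay waiting rack hang two router-bit carriers; take the one with the rectangular block grip, lifting it over the end stop of its rail, and stand it upright on the bench top and let go of it. Then take it again across its other pair of sides and hang it on the single short rail of the machine stand, over that end stop, so that it hangs plumb, still and free between the stop and the board. Leave the carrier with the round knob hanging in its bay, do not tip the block-grip carrier over, and leave the sanding block and the tape roll where they are.

Things in the scene. Friction and masses are not known exactly. Their poses are not given: they have to be found in the camera images.
- block_carrier_grip (a point): Centre of the grip of the carrier to move: a pale wooden frame 184 mm high (foot, two posts, cross head) with a darker rectangular block grip on top, 40 mm (x) x 54 mm (y) x 50 mm high, edges rounded. The point is 159 mm above the foot's underside, 25 mm below the grip's top. z up, x along the rail it hangs on. About 0.35 kg; stands stably on its foot. It may hang in either bay.
- block_carrier_head (a point): Same carrier: centre of the underside of its cross head, the face that rests on the rail; 114 mm above the foot's underside, 45 mm below the grip centre. The head is 42 mm long (x), 60 mm wide, 20 mm high. The rail passes along x through the closed window under the head, 34 mm wide (y), so the carrier leaves a rail only over its end stop.
- block_carrier_foot (a point): Same carrier: centre of the foot's underside. Foot 46 mm (x) x 60 mm (y) x 34 mm high, overall width of the frame 60 mm; three small dark cutters stand up to 14 mm out of the foot inside the window, so over a 12 mm rail the carrier can be lifted about 50 mm.
- waiting_rack: Fixed two-bay plywood rack; origin at the centre of its underside, x along its rails towards the back board, away from the robot. Base 156 x 188 x 14 mm. Back board: face at x = +62 mm, top 152 mm high. Partitions at y = -88, 0, +88 mm, 8 mm thick, x -62 to +70 mm, 206 mm high, leave 13 mm beside a block grip: too little for a finger, so grip it front and back there (40 mm).
- waiting_stops (a point): On the waiting rack, at the rails' top height (144 mm), midway between the inner faces of the two end stops (rack x = -60 mm, y = 0). Rack axes. The rails lie at y = -44 and +44 mm, flat steel 18 mm wide, 12 mm high. Each stop is 8 mm thick, stands 16 mm above the rail's top and is the free end. A hanging carrier's foot is 30 mm, its grip centre 189 mm above the bench.
- machine_rail (a point): On the fixed machine stand: centre of the free length of its only rail, on the rail's top, 144 mm above the bench. x along the rail towards the board, away from the robot; z up. Rail 18 mm wide, 12 mm high; free length 54 mm from the stop's inner face (x = -26 mm) to the board (x = +28 mm). A carrier hangs with 10 mm play in x: its head's centre within 5 mm of this point.
- machine_stop (a point): Top centre of the machine rail's end stop, 16 mm above the rail's top (160 mm above the bench); the stop is 8 mm thick, 18 mm wide, and is the rail's free end on the robot's side; 30 mm from point machine_rail in -x. Same axes. The stand's base is 150 mm wide, 14 mm high and reaches 47 mm farther to -x.
- machine_board (a point): Top centre of the front face of the board behind the machine rail: 206 mm above the bench, 28 mm in +x from point machine_rail. The board is 140 mm wide, 16 mm thick and plain. It leaves no room for a finger behind a hanging grip, so hold the grip there at its left and right sides (54 mm apart), where there is free space.
- knob_carrier_grip (a point): The other carrier, to be left hanging in the other bay: the same frame, but with a round turned knob 38 mm in diameter on top and one wide cutter in the foot. The point is in the knob, 159 mm above the underside of its foot.
- sanding_block: Bystander: plain wooden sanding block 62 x 110 x 26 mm lying loose near the front edge of the bench; origin at the centre of its underside.
- masking_tape: Bystander: a roll of pale tape, 103 mm across and 25 mm high, lying loose near the front edge of the bench; origin at the centre of its underside.

How it is judged:
On the way:
1. the block-grip carrier stands upright on the bench top, off its rail and let go (height (world z) of block_carrier_grip between 0.153 and 0.163 m and angle between block_carrier_grip's own z axis and vertical below 0.08 rad and contact force between the fingers and block_carrier below 0.05 N), for 0.2 s.
At the end, for the whole second after the job is handed in: The block-grip carrier hangs at rest on the machine stand's rail: the underside of its head lies on the rail (within 5 mm in height), within 8 mm of the rail's centre point along the rail and 12 mm across it, plumb within 0.1 rad; the knob carrier still hangs in its bay within 40 mm of where it was (x of block_carrier_head in the frame of machine_rail between -0.008 and 0.008 m and y of block_carrier_head in the frame of machine_rail between -0.012 and 0.012 m and z of block_carrier_head in the frame of machine_rail between -0.004 and 0.005 m and angle between block_carrier_grip's own z axis and vertical below 0.1 rad and linear speed of block_carrier below 0.05 m/s and distance of knob_carrier_grip from where it was at the start of the episode below 0.04 m and angle between knob_carrier_grip's own z axis and vertical below 0.15 rad); the robot touches nothing.
It fails at once if the block-grip carrier is tipped over (angle between block_carrier_grip's own z axis and vertical above 0.7 rad).
It fails at once if the knob carrier is taken off or pushed more than 60 mm (distance of knob_carrier_grip from where it was at the start of the episode above 0.06 m).
It fails at once if the sanding block is shifted by more than 30 mm (distance of sanding_block from where it was at the start of the episode above 0.03 m).
It fails at once if the tape roll is shifted by more than 30 mm (distance of masking_tape from where it was at the start of the episode above 0.03 m).
It also fails if it takes over 58 s, if anything falls off the work surface, if the arm or the gripper's body presses on something with over 40 N, if the wrist force passes 120 N, or if a joint passes its speed limit or range.

## Working session

There is one attempt and no reset: what is moved stays moved. The work goes in short steps, Python scripts to look and compute and a shell command to move; the robot and the scene stay as the last step left them, time stands still between calls to the robot, and variables do not carry over. Pictures are saved under pics/ and viewed, and the job is handed in when it is done.

```bash
ls; mkdir -p pics
cat > h.py <<'E'
import numpy as np, cv2
from bench import ctrl
from scipy.spatial.transform import Rotation as R
def cap(n,fn):
    ci=ctrl.camera_info(n); im,d=ctrl.capture(n)
    cv2.imwrite('pics/'+fn+'.png',im); np.savez('pics/'+fn+'.npz',d=d,im=im,**{k:np.array(v) for k,v in ci.items()})
    return im,d,ci
def att(a):
    a=np.array(a,float)
    if a.shape==(3,3): return a
    if a.size==3: return R.from_rotvec(a).as_matrix()
    return R.from_quat(a).as_matrix()
def cloud(fn):
    z=np.load('pics/'+fn+'.npz'); d=z['d']; v,u=np.mgrid[:d.shape[0],:d.shape[1]]
    p=np.stack([(u-z['cx'])/z['fx']*d,(v-z['cy'])/z['fy']*d,d],-1)
    P=p@att(z['attitude']).T+z['origin']; P[d<=0]=np.nan
    return P,z['im']
E
python3 - <<'E'
from h import *
np.set_printoptions(precision=4,suppress=True)
o=ctrl.get_obs(); print(o)
for n in ['scene','top']:
    im,d,ci=cap(n,n+'0'); print(n,ci)
E
```

```text
pics
{'clock': 0.0, 'joint_pos': array([-1.2976,  0.4809,  1.5969,  0.    ,  1.0651, -0.0466]), 'dq': array([-0.0016,  0.0011, -0.0007,  0.0001,  0.0007, -0.0002]), 'effort': array([  0.0008, -95.0646, -43.0178,   0.0001,   0.0123,   0.0001]), 'tool_pos': array([ 0.2042, -0.6166,  0.2306]), 'ee_rot': array([-3.1003, -0.4999,  0.0002]), 'wrist_force': array([-0.1817, -0.6023, -0.1842]), 'ft_torque': array([-0.0152,  0.0575, -0.0122]), 'finger_gap': 0.9960503252426053}
scene {'fx': 481.9004600206395, 'fy': 481.9004600206395, 'cx': 261.60300084206557, 'cy': 189.0606856557425, 'origin': array([-0.0878,  0.6886,  0.7935]), 'attitude': array([-0.9093,  2.3663, -1.2446])}
top {'fx': 362.45800633820596, 'fy': 362.45800633820596, 'cx': 253.8593962279558, 'cy': 190.68760944279174, 'origin': array([0.3888, 0.0216, 0.977 ]), 'attitude': array([-2.1823,  2.1498, -0.1537])}
```

View pics/scene0.png

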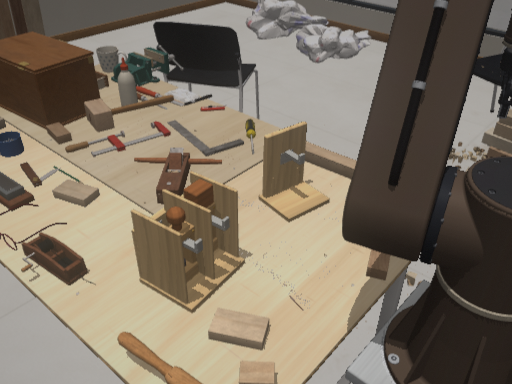

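View pics/top0.png

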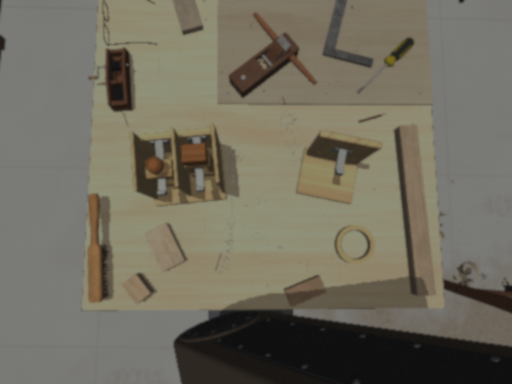

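The top view shows the rack at (178,165): the knob is in the left bay at (154,165) and the block grip in the right bay at (194,153). The machine stand is at (340,165), the tape at (355,243), and the sanding block is probably at (165,246). Next I measure.

Run:
```python
from h import *
np.set_printoptions(precision=4,suppress=True)
P,im=cloud('top0')
for n,(u,v) in dict(knob=(154,163),grip=(194,153),mrailtop=(341,155),mstop=(339,172),tape=(355,228),sand=(165,246),bench=(270,200),stopR=(198,183),stopL=(161,187),hand=(305,290),mbase=(320,185)).items(): print(n,P[v,u])
big=cv2.resize(im[110:220,120:400],None,fx=2.85,fy=2.85,interpolation=cv2.INTER_CUBIC); cv2.imwrite('pics/topbig.png',big)
# height map
z=P[...,2]
hm=np.clip(z/0.22*255,0,255); hm=np.nan_to_num(hm).astype(np.uint8)
cv2.imwrite('pics/hm.png',cv2.resize(cv2.applyColorMap(hm,cv2.COLORMAP_JET)[110:220,120:400],None,fx=2.85,fy=2.85,interpolation=cv2.INTER_NEAREST))
```

```text
knob [0.5393 0.2214 0.2157]
grip [0.5628 0.1376 0.2146]
mrailtop [ 0.5806 -0.1972  0.1433]
mstop [ 0.5367 -0.1874  0.1606]
tape [ 0.4127 -0.2627  0.0232]
sand [0.3593 0.2327 0.0254]
bench [ 0.4854 -0.0395  0.001 ]
stopR [0.5078 0.1363 0.1469]
stopL [0.4969 0.2205 0.148 ]
hand [ 0.2531 -0.1291  0.0293]
mbase [ 0.526  -0.1719  0.0197]
```

View pics/topbig.png

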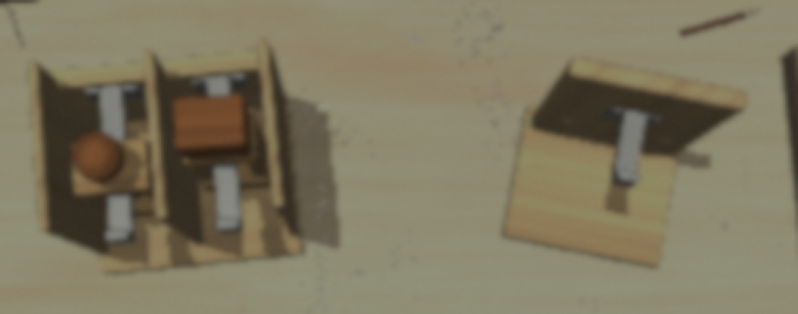

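View pics/hm.png

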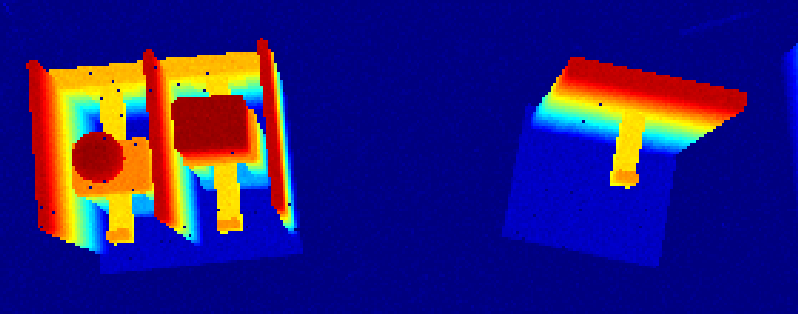

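Run:
```python
from h import *
np.set_printoptions(precision=4,suppress=True)
P,im=cloud('top0'); z=P[...,2]; V,U=np.mgrid[:384,:512]
def sel(u0,u1,v0,v1,z0,z1,name):
    m=(U>=u0)&(U<=u1)&(V>=v0)&(V<=v1)&(z>z0)&(z<z1)
    n,l,st,c=cv2.connectedComponentsWithStats(m.astype(np.uint8),connectivity=8)
    for i in range(1,n):
        if st[i,4]<12: continue
        q=P[l==i]; r=cv2.minAreaRect((q[:,:2]*1000).astype(np.float32))
        A=q[:,:2]-q[:,:2].mean(0); w,v=np.linalg.eigh(A.T@A); a=np.degrees(np.arctan2(v[1,1],v[0,1]))
        print(name,st[i],'rect',np.round(r[0],1),np.round(r[1],1),round(r[2],2),'mean',q.mean(0),'pca',round(a%180,2))
sel(120,230,110,215,.200,.209,'partition')
sel(120,230,110,215,.209,.222,'grips')
sel(120,230,110,215,.154,.166,'~stop/head')
sel(120,230,110,215,.138,.149,'rails')
sel(120,230,110,215,.149,.154,'board')
sel(120,230,110,215,.009,.019,'base')
sel(290,390,110,215,.200,.212,'mboard')
sel(290,390,110,215,.139,.149,'mrail')
sel(290,390,110,215,.154,.166,'mstop')
sel(290,390,110,215,.009,.019,'mbase')
```

```text
partition [210 123   9  60 220] rect [567.7  95.8] [131.8   8.1] 6.74 mean [0.5671 0.0955 0.2059] pca 6.8
partition [170 127   9  60 233] rect [556.9 183.1] [130.6   8.7] 6.89 mean [0.5557 0.1823 0.2059] pca 6.74
partition [129 131   9  60 244] rect [546.6 270.6] [130.1   9.7] 6.9 mean [0.5472 0.2696 0.2056] pca 6.85
partition [152 156  11  18  50] rect [538.2 217.2] [20.1 36.7] 87.59 mean [0.5353 0.215  0.2054] pca 173.55
grips [180 143  26  20 462] rect [565. 141.] [40.9 54.2] 5.35 mean [0.5644 0.1403 0.2146] pca 95.5
grips [145 156  16  17 182] rect [538.9 225.1] [32.9 32.4] 51.38 mean [0.5384 0.2251 0.213 ] pca 113.95
~stop/head [138 135   6  46  70] rect [563.3 268.7] [106.7   9.4] 2.01 mean [0.565  0.2685 0.1592] pca 5.81
~stop/head [178 144   3  23  23] rect [571.3 181. ] [52.  1.] 6.91 mean [0.57   0.1809 0.1599] pca 6.89
~stop/head [184 148  26  21  80] rect [553.  130.9] [33.5 69.8] 40.39 mean [0.5541 0.1286 0.1614] pca 119.57
~stop/head [145 158  28  21 234] rect [539.1 225.6] [43.9 60.7] 3.95 mean [0.5342 0.2158 0.1635] pca 121.49
~stop/head [179 179   3  11  12] rect [50
[... 1579 characters left out ...]
9.32 mean [ 0.6026 -0.2009  0.2058] pca 79.18
mrail [314 142  16   5  21] rect [ 605.5 -150.9] [36.4  2.1] 77.36 mean [ 0.6054 -0.1509  0.1444] pca 78.11
mrail [331 146  25  25 202] rect [ 576.9 -204.6] [57.6 54.7] 9.28 mean [ 0.5744 -0.1959  0.1442] pca 166.5
mrail [357 151  14   4  17] rect [ 586.8 -249.8] [32.   1.2] 78.65 mean [ 0.5867 -0.2506  0.1443] pca 79.17
mstop [315 137  58  17  92] rect [ 596.4 -198.9] [137.9  11.4] 75.06 mean [ 0.5967 -0.1985  0.16  ] pca 78.67
mstop [336 169   8   5  30] rect [ 538.6 -189.4] [16.7  7.4] 78.7 mean [ 0.5384 -0.1889  0.1596] pca 77.68
mbase [ 296  146   61   58 2055] rect [ 556.3 -192.8] [150.7 130. ] 79.22 mean [ 0.5436 -0.1873  0.0145] pca 72.52
```

```bash
python3 -m creep '[0,0,6.5,43,39,14,1, 0,0,6.5,43,39,14,1, 0,0,6.5,43,39,14,1, 0,0,6.5,43,39,14,1, 0,0,6.5,43,39,14,1, 0,0,6.5,20,45,0,1, 0,0,6.5,20,45,0,1, 0,0,6.5,20,45,0,1, 0,0,6.5,20,45,0,1, 0,0,6.5,20,45,0,1, 0,0,6.5,20,45,0,1, 0,0,6.5,20,45,0,1]'
```

```text
clock: 1.3
tool_pos: [0.5264, -0.1303, 0.2884]
ee_rot: [-2.042, -2.384, 0.005]
wrist_force: [1.7, -0.5, -0.4]
finger_gap: 0.998
```

```bash
python3 -m creep '[0,0,0,7,45,3,1, 0,0,0,7,45,3,1, 0,0,0,7,45,3,1, 0,0,0,7,45,3,1, 0,0,-1,7,45,0,1, 0,0,-1,4,40,0,1, 0,0,0,0,5,0,1, 0,0,0,0,0,0,1]'
cat > st.py <<'E'
from h import *
def show(tx=None,ty=None):
    o=ctrl.get_obs(); Rm=R.from_rotvec(o['ee_rot']).as_matrix()
    print('t',round(o['clock'],2),'tcp',np.round(o['tool_pos']*1000,1),'yang',round(np.degrees(np.arctan2(Rm[1,1],Rm[0,1])),2),'zdir',np.round(Rm[:,2],3),'gap',round(o['finger_gap'],3),'F',np.round(o['wrist_force'],1),'q',np.round(o['joint_pos'],2))
E
python3 - <<'E'
from st import *
show(); cap('wrist','w1'); print(ctrl.camera_info('wrist'))
E
```

```text
clock: 2.1
tool_pos: [0.5656, 0.1575, 0.2988]
ee_rot: [-2.07, -2.357, 0.006]
wrist_force: [0.1, -0.5, 0.1]
finger_gap: 1.0
t 2.1 tcp [565.6 157.5 298.8] yang 7.43 zdir [-0.006 -0.    -1.   ] gap 1.0 F [ 0.1 -0.5  0.1] q [0.22 0.33 1.66 0.   1.16 0.09]
{'fx': 291.27268347211225, 'fy': 291.27268347211225, 'cx': 250.9959063943477, 'cy': 189.8178718154396, 'origin': array([0.55727537, 0.22893196, 0.44151848]), 'attitude': array([2.84744994, 0.18684839, 0.01858293])}
```

View pics/w1.png

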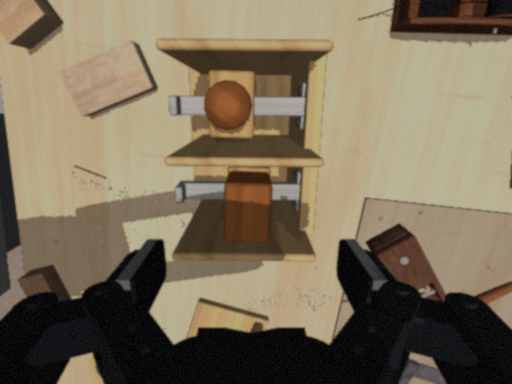

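The wrist view shows the block grip at about (248,207), between the fingers in image x, and the knob at (228,105). I cross-check the grip position from this cloud.

Run:
```python
from h import *
np.set_printoptions(precision=4,suppress=True)
P,im=cloud('w1'); z=P[...,2]; V,U=np.mgrid[:384,:512]
for nm,(u0,u1,v0,v1,z0,z1) in dict(grip=(215,280,168,245,.209,.219),part=(150,340,150,270,.200,.2088),stop=(170,195,175,205,.155,.166)).items():
    m=(U>=u0)&(U<=u1)&(V>=v0)&(V<=v1)&(z>z0)&(z<z1)
    n,l,st,c=cv2.connectedComponentsWithStats(m.astype(np.uint8),connectivity=8)
    for i in range(1,n):
        if st[i,4]<20: continue
        q=P[l==i]; r=cv2.minAreaRect((q[:,:2]*1000).astype(np.float32))
        print(nm,st[i],np.round(r[0],1),np.round(r[1],1),round(r[2],2),q[:,2].mean())
```

```text
grip [ 223  181   49   62 2806] [563.7 141.3] [40.  53.4] 5.39 0.21362390824590172
part [ 164  155  159   12 1578] [555.  182.8] [130.7   8.4] 7.03 0.2051462397734728
part [225 179  46   5 117] [561.3 167.2] [37.7  1.8] 5.24 0.20445812815220255
part [ 172  250  144   12 1367] [566.4  96.3] [130.8   8.3] 6.83 0.20468435940791788
stop [174 186   9  17 141] [493.4 131.4] [ 7.9 17. ] 7.21 0.15923127291718145
```

```bash
python3 -m creep '[0,0,-1,-1,-9,0,0.85, 0,0,-1,-1,-7,-14,0.85, 0,0,0,0,0,-20,0.85, 0,0,0,0,0,0,0.85]'; python3 -c "
from st import *
show()"
```

```text
clock: 2.55
tool_pos: [0.5631, 0.1339, 0.2644]
ee_rot: [-2.121, -2.312, 0.007]
wrist_force: [-1.4, -0.4, 0.9]
finger_gap: 0.849
t 2.55 tcp [563.1 133.9 264.4] yang 4.93 zdir [-0.006 -0.001 -1.   ] gap 0.849 F [-1.4 -0.4  0.9] q [0.18 0.35 1.72 0.   1.08 0.09]
```

```bash
python3 -m creep '[0,0,0,1,7,-30,0.8, 0,0,0,0,0,-30,0.8, 0,0,0,0,0,-20,0.8, 0,0,0,0,0,-5,0.8, 0,0,0,0,0,0,0.8, 0,0,0,0,0,0,0.8]'; python3 -c "
from st import *
show()"
```

```text
clock: 3.15
tool_pos: [0.5668, 0.134, 0.1828]
ee_rot: [2.135, 2.304, -0.002]
wrist_force: [0.2, 0.1, -0.5]
finger_gap: 0.803
t 3.15 tcp [566.8 134.  182.8] yang 4.37 zdir [-0.001 -0.001 -1.   ] gap 0.803 F [ 0.2  0.1 -0.5] q [ 0.18  0.44  1.8  -0.    0.9   0.1 ]
```

```bash
python3 -m creep '[0,0,1,-2,7,-8,0.8, 0,0,0,0,0,0,0.8, 0,0,0,0,0,0,0.8]'; python3 -c "
from st import *
show()"
```

```text
clock: 3.45
tool_pos: [0.5661, 0.1415, 0.177]
ee_rot: [2.112, 2.322, 0.004]
wrist_force: [1.5, 0.4, 0.7]
finger_gap: 0.798
t 3.45 tcp [566.1 141.5 177. ] yang 5.44 zdir [ 0.003 -0.    -1.   ] gap 0.798 F [1.5 0.4 0.7] q [ 0.19  0.45  1.81 -0.    0.88  0.1 ]
```

```bash
python3 -m creep '[0,0,0,-2,0,-4,0.4, 0,0,0,0,0,0,0, 0,0,0,0,0,0,0, 0,0,0,0,0,0,0, 0,0,0,0,0,0,0, 0,0,0,0,0,0,0]'; python3 -c "
from st import *
show()"
```

```text
clock: 4.05
tool_pos: [0.5641, 0.1419, 0.1734]
ee_rot: [2.111, 2.323, 0.005]
wrist_force: [-0.9, -0.7, 1.1]
finger_gap: 0.465
t 4.05 tcp [564.1 141.9 173.4] yang 5.47 zdir [ 0.004  0.    -1.   ] gap 0.465 F [-0.9 -0.7  1.1] q [ 0.19  0.45  1.82 -0.    0.87  0.1 ]
```

```bash
python3 -m creep '[0,0,0,0,0,10,0, 0,0,0,0,0,10,0, 0,0,0,0,0,10,0, 0,0,0,0,0,0,0, 0,0,0,0,0,0,0]'; python3 -c "
from st import *
show(); cap('wrist','w2'); cap('scene','s2')"
```

```text
clock: 4.55
tool_pos: [0.5637, 0.1418, 0.206]
ee_rot: [2.111, 2.323, 0.004]
wrist_force: [0.5, -0.3, -5.6]
finger_gap: 0.46
t 4.55 tcp [563.7 141.8 206. ] yang 5.46 zdir [ 0.003 -0.    -1.   ] gap 0.46 F [ 0.5 -0.3 -5.6] q [ 0.19  0.41  1.79 -0.    0.94  0.1 ]
```

View pics/s2.png

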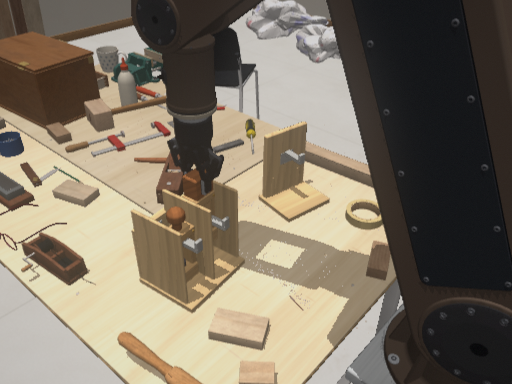

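View pics/w2.png

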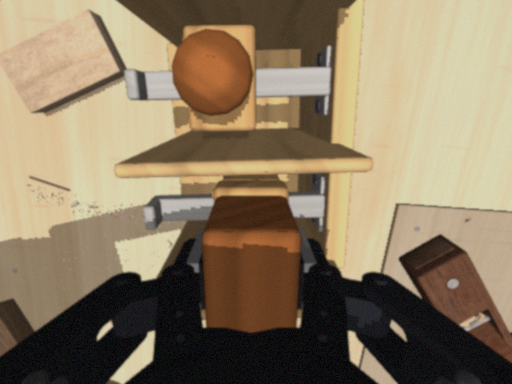

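The block carrier is lifted 33 mm, with about 5 N of weight on the wrist. I slide it out along −x of the rail.

```bash
python3 -m creep '[0,0,0,-18,-2,1,0, 0,0,0,-18,-2,0,0, 0,0,0,-18,-2,0,0, 0,0,0,-18,-2,0,0, 0,0,0,-18,-2,0,0, 0,0,0,-12,-2,0,0, 0,0,0,0,0,0,0, 0,0,0,0,0,0,0]'; python3 -c "
from st import *
show()"
```

```text
clock: 5.45
tool_pos: [0.4573, 0.129, 0.2044]
ee_rot: [2.113, 2.324, -0.0]
wrist_force: [1.4, -1.5, -4.5]
finger_gap: 0.46
t 5.45 tcp [457.3 129.  204.4] yang 5.45 zdir [ 0.001 -0.001 -1.   ] gap 0.46 F [ 1.4 -1.5 -4.5] q [ 0.21  0.27  2.02 -0.    0.85  0.12]
```

```bash
python3 -m creep '[0,0,0,0,-20,0,0, 0,0,0,0,-20,0,0, 0,0,-3,6,-20,0,0, 0,0,-3,7,-20,0,0, 0,0,-3,8,-20,-5,0, 0,0,-3,8,-20,-10,0, 0,0,-3,7,-18,-10,0, 0,0,-1,5,-10,-10,0, 0,0,0,0,0,0,0, 0,0,0,0,0,0,0, 0,0,0,0,0,0,0]'; python3 -c "
from st import *
show()"
```

```text
clock: 6.55
tool_pos: [0.5085, -0.0244, 0.1682]
ee_rot: [2.42, 1.995, 0.008]
wrist_force: [-0.4, 0.4, -3.6]
finger_gap: 0.464
t 6.55 tcp [508.5 -24.4 168.2] yang -10.99 zdir [ 0.007 -0.001 -1.   ] gap 0.464 F [-0.4  0.4 -3.6] q [-0.11  0.36  1.99 -0.    0.78  0.09]
```

```bash
python3 -m creep '[0,0,0,0,0,-8,0, 0,0,0,0,0,-7,0, 0,0,0,0,0,-3,0, 0,0,0,0,0,0,0, 0,0,0,0,0,0,0]'; python3 -c "
from st import *
show()"
```

```text
clock: 7.05
tool_pos: [0.5083, -0.0224, 0.1492]
ee_rot: [2.416, 1.999, 0.009]
wrist_force: [-0.4, -0.1, -4.7]
finger_gap: 0.464
t 7.05 tcp [508.3 -22.4 149.2] yang -10.77 zdir [ 0.008 -0.001 -1.   ] gap 0.464 F [-0.4 -0.1 -4.7] q [-0.1   0.39  2.01 -0.    0.74  0.08]
```

```bash
python3 -m creep '[0,0,0,0,0,-3,0, 0,0,0,0,0,-1,0, 0,0,0,0,0,0,0]'; python3 -c "
from st import *
show(); cap('scene','s3')"
```

```text
clock: 7.35
tool_pos: [0.5085, -0.0224, 0.1452]
ee_rot: [2.415, 1.999, 0.009]
wrist_force: [0.5, 0.5, -4.3]
finger_gap: 0.457
t 7.35 tcp [508.5 -22.4 145.2] yang -10.77 zdir [ 0.009 -0.001 -1.   ] gap 0.457 F [ 0.5  0.5 -4.3] q [-0.1   0.4   2.01 -0.    0.73  0.08]
```

View pics/s3.png

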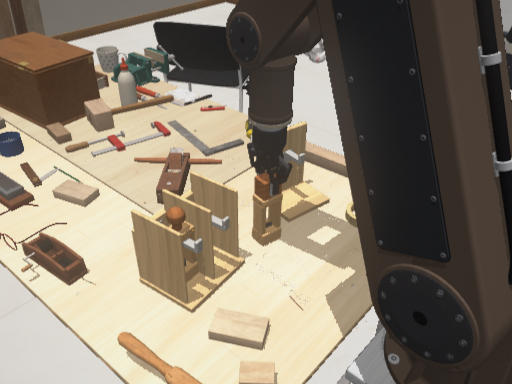

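The carrier hangs upright at (267,215), just above the bench. I lower it in small steps.

```bash
python3 -m creep '[0,0,0,0,0,-2,0, 0,0,0,0,0,0,0]'; python3 -m creep '[0,0,0,0,0,-1,0, 0,0,0,0,0,0,0]'; python3 -c "
from st import *
show()"
```

```text
clock: 7.6
tool_pos: [0.5089, -0.0224, 0.1436]
ee_rot: [2.415, 1.999, 0.01]
wrist_force: [-0.5, -0.2, -2.6]
finger_gap: 0.46
clock: 7.8
tool_pos: [0.5092, -0.0223, 0.1437]
ee_rot: [2.415, 1.998, 0.012]
wrist_force: [-0.4, 0.2, -4.8]
finger_gap: 0.463
t 7.8 tcp [509.2 -22.3 143.7] yang -10.79 zdir [ 0.011 -0.001 -1.   ] gap 0.463 F [-0.4  0.2 -4.8] q [-0.1   0.4   2.01  0.    0.72  0.08]
```

```bash
python3 -m creep '[0,0.6,0,0,0,-2,0, 0,0,0,0,0,0,0]'; python3 -c "
from st import *
show()
for i in range(1): print(ctrl.get_obs()['ft_torque'])"
```

```text
clock: 8.0
tool_pos: [0.5113, -0.0222, 0.1439]
ee_rot: [2.418, 2.0, 0.004]
wrist_force: [-0.1, 0.1, -4.6]
finger_gap: 0.461
t 8.0 tcp [511.3 -22.2 143.9] yang -10.81 zdir [ 0.004 -0.001 -1.   ] gap 0.461 F [-0.1  0.1 -4.6] q [-0.1   0.4   2.   -0.    0.73  0.09]
[ 0.06368211  0.02704909 -0.00655372]
```

```bash
python3 -m creep '[0,0,0,-1,0,-4,0, 0,0,0,0,0,0,0]'; python3 -c "
from st import *
show()
"
```

```text
clock: 8.2
tool_pos: [0.5134, -0.022, 0.1435]
ee_rot: [2.415, 1.997, 0.012]
wrist_force: [0.1, -0.0, -5.7]
finger_gap: 0.459
t 8.2 tcp [513.4 -22.  143.5] yang -10.82 zdir [ 0.011 -0.001 -1.   ] gap 0.459 F [ 0.1 -0.  -5.7] q [-0.1   0.4   2.    0.    0.73  0.09]
```

Run:
```python
from st import *
np.set_printoptions(precision=3,suppress=True)
o=ctrl.get_obs(); print(o['joint_pos'],o['dq'],o['effort'],o['ft_torque'])
cap('top','t4'); cap('scene','s4'); cap('wrist','w4'); show()
z=[cv2.imread(f'pics/{n}.png') for n in ('t4','s4')]
cv2.imwrite('pics/s4b.png',cv2.resize(z[1][100:300,200:400],None,fx=3,fy=3,interpolation=cv2.INTER_CUBIC))
```

```text
[-0.102  0.403  2.002  0.     0.725  0.087] [ 0.002 -0.017 -0.022  0.003  0.001 -0.002] [  0.117 -80.169 -34.509   0.126  -0.026   0.005] [ 0.032 -0.022 -0.044]
t 8.35 tcp [513.2 -22.1 142.7] yang -10.82 zdir [ 0.01  -0.001 -1.   ] gap 0.462 F [0.9 1.2 9.5] q [-0.1   0.4   2.   -0.    0.72  0.09]
```

View pics/s4b.png

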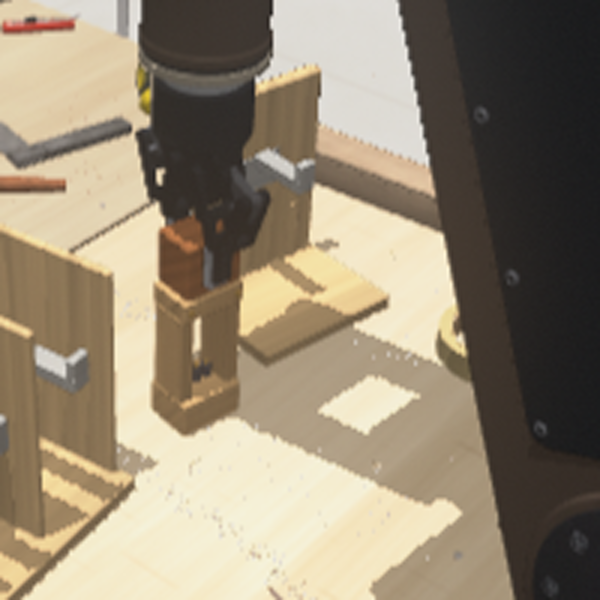

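View pics/t4.png

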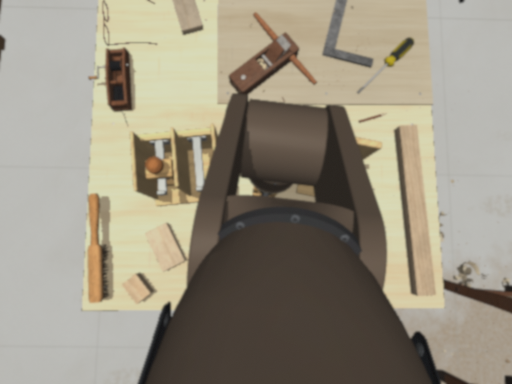

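View pics/w4.png

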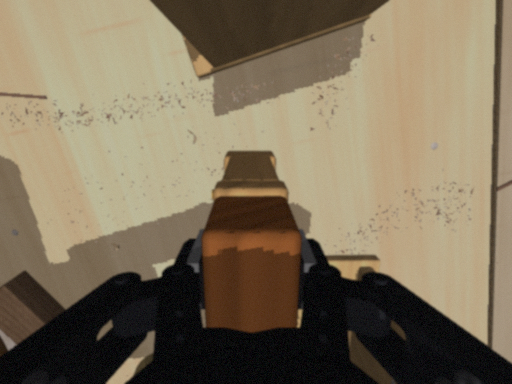

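The carrier is upright and Fz is now +9.5 N, so the foot is on the bench. I release it.

```bash
python3 -m creep '[0,0,0,0,0,0,0.55, 0,0,0,0,0,0,0.8, 0,0,0,0,0,0,0.8, 0,0,0,0,0,0,0.8, 0,0,0,0,0,0,0.8, 0,0,0,0,0,0,0.8]'; python3 -c "
from st import *
show(); cap('scene','s5')"
```

```text
clock: 8.95
tool_pos: [0.5128, -0.0223, 0.1416]
ee_rot: [2.416, 1.998, 0.009]
wrist_force: [-0.2, 0.1, -0.2]
finger_gap: 0.801
t 8.95 tcp [512.8 -22.3 141.6] yang -10.83 zdir [ 0.009 -0.001 -1.   ] gap 0.801 F [-0.2  0.1 -0.2] q [-0.1   0.41  2.   -0.    0.72  0.09]
```

View pics/s5.png

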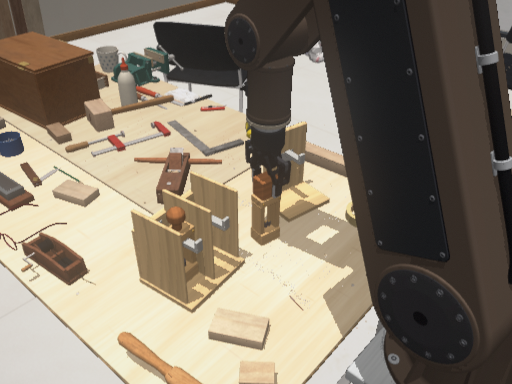

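It stands upright and released, at about (265,210) in the scene view. I rise and turn 90°.

```bash
python3 -m creep '[0,0,0,0,0,5,0.8, 0,0,0,0,0,15,0.8, 0,0,0,0,0,30,0.9, 0,0,0,0,0,35,1, 0,0,8,0,0,20,1, 0,0,8,0,0,0,1, 0,0,8,0,0,0,1, 0,0,8,0,0,0,1, 0,0,8,0,0,0,1, 0,0,8,0,0,0,1, 0,0,8,0,0,0,1]'
python3 -m creep '[0,0,8,0,0,0,1, 0,0,8,0,0,0,1, 0,0,8,0,0,0,1, 0,0,5,0,0,0,1, 0,0,0,0,0,0,1, 0,0,0,0,0,0,1, 0,0,0,0,0,0,1]'
python3 -c "
from st import *
show(); cap('wrist','w6')"
```

```text
clock: 10.1
tool_pos: [0.5122, -0.0221, 0.2555]
ee_rot: [1.144, 2.918, 0.014]
wrist_force: [0.2, -0.1, 0.4]
finger_gap: 0.997
clock: 10.8
tool_pos: [0.5119, -0.0221, 0.258]
ee_rot: [0.345, 3.116, 0.017]
wrist_force: [-0.9, -1.1, 0.5]
finger_gap: 1.002
t 10.8 tcp [511.9 -22.1 258. ] yang 77.38 zdir [ 0.008  0.01  -1.   ] gap 1.002 F [-0.9 -1.1  0.5] q [-0.11  0.25  1.88  0.01  1.   -1.47]
```

View pics/w6.png

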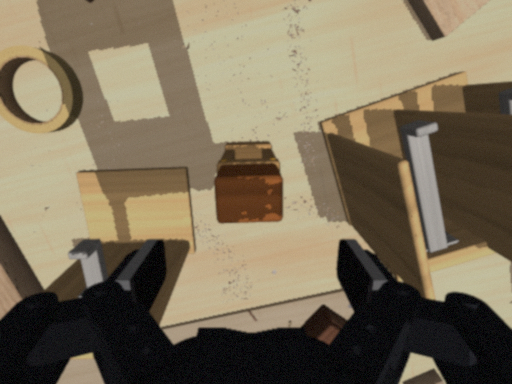

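```bash
cat > rects.py <<'E'
from h import *
def rects(fn,d):
    P,im=cloud(fn); z=P[...,2]; V,U=np.mgrid[:384,:512]
    for nm,(u0,u1,v0,v1,z0,z1) in d.items():
        m=(U>=u0)&(U<=u1)&(V>=v0)&(V<=v1)&(z>z0)&(z<z1)
        n,l,st,c=cv2.connectedComponentsWithStats(m.astype(np.uint8),connectivity=8)
        for i in range(1,n):
            if st[i,4]<25: continue
            q=P[l==i]; r=cv2.minAreaRect((q[:,:2]*1000).astype(np.float32))
            print(nm,st[i],np.round(r[0],1),np.round(r[1],1),round(r[2],2),round(np.median(q[:,2])*1000,1))
E
python3 - <<'E'
from rects import *
rects('w6',dict(grip=(200,300,150,240,.176,.192),head=(200,300,130,180,.128,.139),mstop=(50,110,230,270,.154,.166),mrail=(60,130,230,300,.139,.149)))
E
```

```text
grip [ 214  172   69   51 3266] [512.3 -23.4] [54.3 40.1] 79.43 183.7
head [216 160  64  13 254] [496.8 -20.5] [59.7 10.8] 78.22 132.5
mstop [ 68 248  23  11 207] [ 537.6 -189.8] [17.7  7.9] 78.95 159.5
mrail [ 75 241  30  46 701] [ 557.6 -194.1] [18.9 48.8] 79.1 143.9
mrail [ 60 296  13   5  47] [ 588.9 -234.7] [14.4  1.8] 79.48 141.6
```

```bash
python3 -m creep '[-0.5,0.5,2,0,-1,-20,1, 0,0,0,0,0,-20,1, 0,0,0,0,0,-10,1, 0,0,0,0,0,0,1, 0,0,0,0,0,0,1]'; python3 -c "
from st import *
show()"
```

```text
clock: 11.35
tool_pos: [0.5125, -0.0232, 0.2077]
ee_rot: [0.298, 3.127, 0.001]
wrist_force: [0.2, 0.2, -0.1]
finger_gap: 0.996
t 11.35 tcp [512.5 -23.2 207.7] yang 79.12 zdir [ 0.     0.001 -1.   ] gap 0.996 F [ 0.2  0.2 -0.1] q [-0.1   0.32  1.93  0.    0.89 -1.49]
```

```bash
python3 -m creep '[0,0,0,0,0,-20,1, 0,0,0,0,0,-20,1, 0,0,0,0,0,-16,1, 0,0,0,0,0,-6,1, 0,0,0,0,0,0,1, 0,0,0,0,0,0,1]'; python3 -c "
from st import *
show()"
```

```text
clock: 11.95
tool_pos: [0.5161, -0.0236, 0.1491]
ee_rot: [0.3, 3.119, 0.001]
wrist_force: [-0.2, 0.3, 1.4]
finger_gap: 0.999
t 11.95 tcp [516.1 -23.6 149.1] yang 79.0 zdir [ 0.008  0.    -1.   ] gap 0.999 F [-0.2  0.3  1.4] q [-0.11  0.4   1.99  0.    0.75 -1.48]
```

```bash
python3 -m creep '[0,0.5,0,-5,0,-6,0.9, 0,0,0,0,0,0,0.8, 0,0,0,0,0,0,0.8]'; python3 -c "
from st import *
show()"
```

```text
clock: 12.25
tool_pos: [0.5118, -0.0237, 0.1445]
ee_rot: [0.301, 3.126, -0.0]
wrist_force: [0.6, 0.1, -0.2]
finger_gap: 0.796
t 12.25 tcp [511.8 -23.7 144.5] yang 78.99 zdir [ 0.001 -0.    -1.   ] gap 0.796 F [ 0.6  0.1 -0.2] q [-0.11  0.4   2.   -0.    0.74 -1.48]
```

```bash
python3 -m creep '[0,0,0,0,0,-1,0.6, 0,0,0,0,0,0,0, 0,0,0,0,0,0,0, 0,0,0,0,0,0,0, 0,0,0,0,0,0,0]'; python3 -m creep '[0,0,0,0,0,8,0, 0,0,0,0,0,12,0, 0,0,0,0,0,20,0, 0,0,0,0,0,20,0, 0,0,0,0,0,8,0, 0,0,0,0,0,0,0, 0,0,0,0,0,0,0]';python3 -c "
from st import *
show(); cap('wrist','w7')"
```

```text
clock: 12.75
tool_pos: [0.5122, -0.0237, 0.144]
ee_rot: [0.301, 3.125, -0.0]
wrist_force: [0.6, -0.2, 0.2]
finger_gap: 0.627
clock: 13.45
tool_pos: [0.5105, -0.0236, 0.2167]
ee_rot: [0.301, 3.127, -0.0]
wrist_force: [-0.1, -0.4, -5.2]
finger_gap: 0.625
t 13.45 tcp [510.5 -23.6 216.7] yang 78.99 zdir [ 0. -0. -1.] gap 0.625 F [-0.1 -0.4 -5.2] q [-0.11  0.3   1.93 -0.    0.91 -1.48]
```

View pics/w7.png

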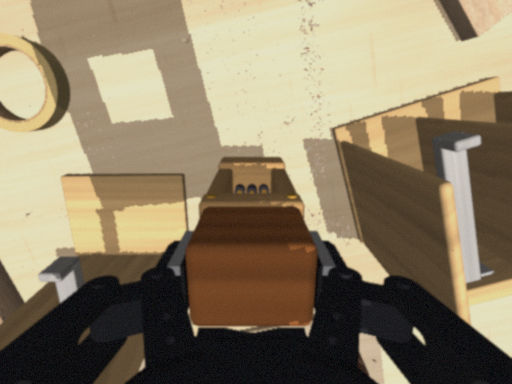

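```bash
python3 -m creep '[0,0,0,-2,-10,0,0, 0,0,0,-2,-20,-2,0, 0,0,0,-2,-22,-2,0, 0,0,0,-2,-22,-2,0, 0,0,0,-2,-22,-2,0, 0,0,0,-2,-22,-2,0, 0,0,0,-2,-18,0,0, 0,0,0,-2,-10,0,0, 0,0,0,0,0,0,0, 0,0,0,0,0,0,0, 0,0,0,0,0,0,0]';python3 -c "
from st import *
show(); cap('wrist','w8'); cap('scene','s8')"
```

```text
clock: 14.6
tool_pos: [0.4877, -0.1773, 0.1988]
ee_rot: [-0.299, -3.115, -0.003]
wrist_force: [-0.4, 1.1, -4.9]
finger_gap: 0.625
t 14.6 tcp [ 487.7 -177.3  198.8] yang 79.04 zdir [-0.012  0.003 -1.   ] gap 0.625 F [-0.4  1.1 -4.9] q [-0.41  0.34  1.92 -0.    0.89 -1.78]
```

View pics/w8.png

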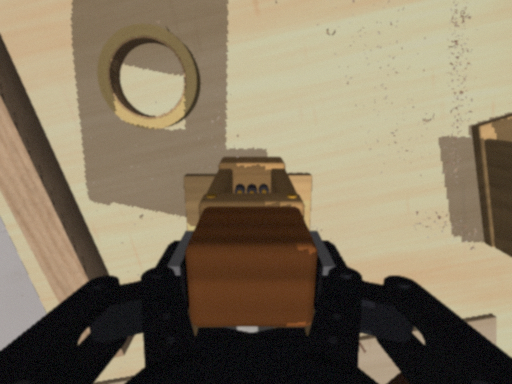

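View pics/s8.png

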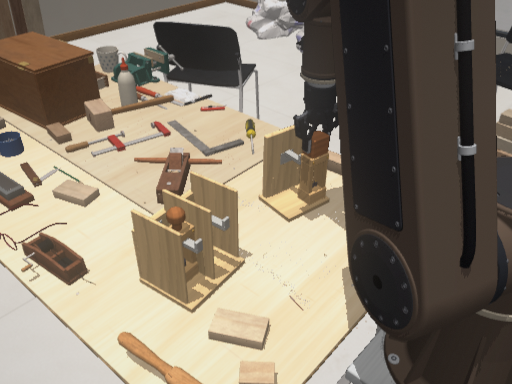

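```bash
python3 - <<'E'
from rects import *
rects('w8',dict(grip=(180,330,200,330,.228,.248)))
rects('w7',dict(grip=(180,330,200,330,.246,.266)))
E
python3 -m creep '[-0.2,-0.7,0.2,0,-3,7,0, 0,0,0,0,0,0,0, 0,0,0,0,0,0,0]'; python3 -c "
from st import *
show()"
```

```text
grip [  180   233   151    93 12455] [ 488.4 -176.1] [63.6 40. ] 78.88 238.6
grip [  180   233   151    93 12433] [510.9 -22.2] [63.4 40.3] 78.76 256.5
clock: 15.0
tool_pos: [0.4882, -0.1793, 0.2069]
ee_rot: [0.29, 3.126, -0.001]
wrist_force: [-1.1, -0.3, -4.2]
finger_gap: 0.625
t 15.0 tcp [ 488.2 -179.3  206.9] yang 79.4 zdir [ 0.002 -0.001 -1.   ] gap 0.625 F [-1.1 -0.3 -4.2] q [-0.41  0.33  1.92  0.    0.89 -1.8 ]
```

```bash
python3 -m creep '[0,0,0,10,-3,0,0, 0,0,0,14,-3,-1,0, 0,0,0,14,-3,0,0, 0,0,0,14,-3,0,0, 0,0,0,8,-2,0,0, 0,0,0,0,0,0,0, 0,0,0,0,0,0,0]'; python3 -c "
from st import *
show(); cap('scene','s9'); im=cv2.imread('pics/s9.png'); cv2.imwrite('pics/s9b.png',cv2.resize(im[90:230,230:370],None,fx=4,fy=4,interpolation=cv2.INTER_CUBIC))"
```

```text
clock: 15.7
tool_pos: [0.5554, -0.1946, 0.2051]
ee_rot: [0.289, 3.125, -0.001]
wrist_force: [-0.7, 0.4, -5.0]
finger_gap: 0.622
t 15.7 tcp [ 555.4 -194.6  205.1] yang 79.41 zdir [ 0.003 -0.001 -1.   ] gap 0.622 F [-0.7  0.4 -5. ] q [-0.39  0.42  1.77  0.    0.95 -1.77]
```

View pics/s9b.png

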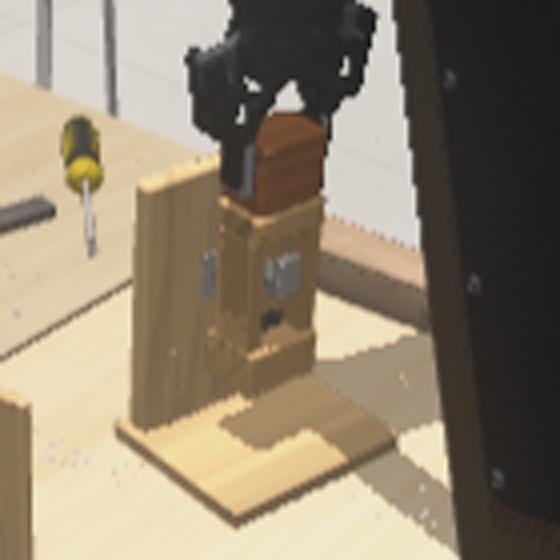

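```bash
python3 -m creep '[0,0,0,6,0,0,0, 0,0,0,4,-1,0,0, 0,0,0,0,0,0,0, 0,0,0,0,0,0,0]'; python3 -c "
from st import *
show(); p=ctrl.get_obs()['tool_pos'][:2]*1000-[567.4,-195.4]; print(p@[.9825,-.1865],p@[.1865,.9825])"
```

```text
clock: 16.15
tool_pos: [0.5651, -0.1955, 0.2053]
ee_rot: [0.29, 3.125, -0.001]
wrist_force: [-0.1, -0.4, -4.9]
finger_gap: 0.624
t 16.15 tcp [ 565.1 -195.5  205.3] yang 79.4 zdir [ 0.003 -0.001 -1.   ] gap 0.624 F [-0.1 -0.4 -4.9] q [-0.38  0.43  1.75  0.    0.96 -1.77]
-2.2055282215190566 -0.4872177538240939
```

```bash
python3 -m creep '[0,0,0,1,0,-6,0, 0,0,0,0,0,-6,0, 0,0,0,0,0,-6,0, 0,0,0,0,0,-4,0, 0,0,0,0,0,0,0, 0,0,0,0,0,0,0]'; python3 -c "
from st import *
show(); p=ctrl.get_obs()['tool_pos'][:2]*1000-[567.4,-195.4]; print(p@[.9825,-.1865],p@[.1865,.9825])"
```

```text
clock: 16.75
tool_pos: [0.5654, -0.1953, 0.1807]
ee_rot: [0.29, 3.126, -0.001]
wrist_force: [-0.3, 0.0, -4.5]
finger_gap: 0.627
t 16.75 tcp [ 565.4 -195.3  180.7] yang 79.39 zdir [ 0.002 -0.001 -1.   ] gap 0.627 F [-0.3  0.  -4.5] q [-0.38  0.46  1.77  0.    0.91 -1.77]
-2.0360326832775097 -0.23409885616203033
```

```bash
python3 -m creep '[0,0,0,2,0,-4,0, 0,0,0,0,0,0,0, 0,0,0,0,0,0,0]'; python3 -c "
from st import *
show()"; python3 -m creep '[0,0,0,0,0,-3,0, 0,0,0,0,0,0,0, 0,0,0,0,0,0,0]'; python3 -c "
from st import *
show();cap('scene','s10'); im=cv2.imread('pics/s10.png'); cv2.imwrite('pics/s10b.png',cv2.resize(im[90:230,230:370],None,fx=4,fy=4,interpolation=cv2.INTER_CUBIC))"
```

```text
clock: 17.05
tool_pos: [0.5678, -0.1953, 0.1767]
ee_rot: [0.29, 3.126, -0.001]
wrist_force: [0.0, -0.3, -5.4]
finger_gap: 0.628
t 17.05 tcp [ 567.8 -195.3  176.7] yang 79.39 zdir [ 0.002 -0.001 -1.   ] gap 0.628 F [ 0.  -0.3 -5.4] q [-0.38  0.47  1.77  0.    0.9  -1.77]
clock: 17.35
tool_pos: [0.5682, -0.1955, 0.174]
ee_rot: [0.29, 3.125, -0.001]
wrist_force: [0.2, 0.2, -4.3]
finger_gap: 0.625
t 17.35 tcp [ 568.2 -195.5  174. ] yang 79.39 zdir [ 0.003 -0.001 -1.   ] gap 0.625 F [ 0.2  0.2 -4.3] q [-0.38  0.47  1.77  0.    0.89 -1.77]
```

View pics/s10b.png

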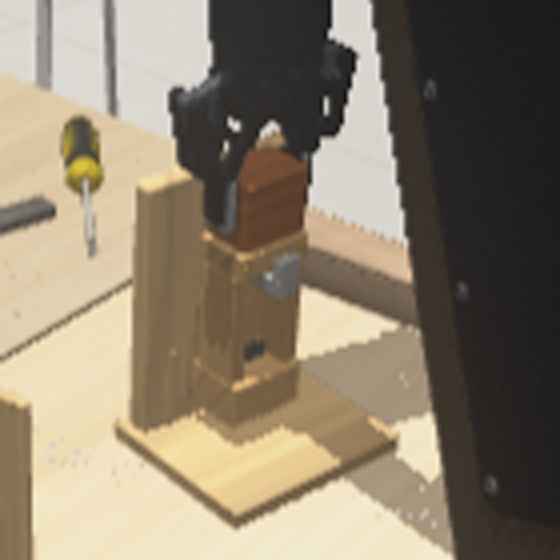

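The head is now behind the end stop, which is visible at (280,275) in the crop. I lower until it makes contact.

```bash
python3 -m creep '[0,0,0,0,0,-2,0, 0,0,0,0,0,0,0, 0,0,0,0,0,0,0]'; python3 -c "
from st import *
show()"
```

```text
clock: 17.7
tool_pos: [0.5687, -0.1956, 0.1746]
ee_rot: [0.29, 3.123, -0.002]
wrist_force: [0.4, -0.1, -4.5]
finger_gap: 0.627
t 17.7 tcp [ 568.7 -195.6  174.6] yang 79.4 zdir [ 0.005 -0.002 -1.   ] gap 0.627 F [ 0.4 -0.1 -4.5] q [-0.38  0.47  1.77  0.    0.89 -1.77]
```

```bash
python3 -m creep '[0,0.3,0,-1,0,-2,0, 0,0,0,0,0,0,0]'; python3 -c "
from st import *
show(); cap('wrist','w11'); show()"
```

```text
clock: 17.9
tool_pos: [0.5688, -0.1957, 0.1741]
ee_rot: [0.29, 3.125, -0.004]
wrist_force: [-0.3, -0.1, -5.8]
finger_gap: 0.627
t 17.9 tcp [ 568.8 -195.7  174.1] yang 79.39 zdir [ 0.002 -0.003 -1.   ] gap 0.627 F [-0.3 -0.1 -5.8] q [-0.38  0.47  1.77 -0.    0.89 -1.77]
t 17.95 tcp [ 568.8 -195.8  173.9] yang 79.38 zdir [ 0.003 -0.003 -1.   ] gap 0.618 F [ 0.9 -0.2 -2.3] q [-0.38  0.47  1.77 -0.    0.89 -1.77]
```

```bash
python3 -m creep '[0,0,0,-1,0,-2,0, 0,0,0,0,0,-1,0, 0,0,0,0,0,0,0]'; python3 -c "
from st import *
show()"
```

```text
clock: 18.25
tool_pos: [0.5687, -0.1957, 0.174]
ee_rot: [0.29, 3.123, -0.004]
wrist_force: [-0.0, -1.1, -5.0]
finger_gap: 0.625
t 18.25 tcp [ 568.7 -195.7  174. ] yang 79.39 zdir [ 0.005 -0.003 -1.   ] gap 0.625 F [-0.  -1.1 -5. ] q [-0.38  0.47  1.77 -0.    0.89 -1.77]
```

```bash
python3 -m creep '[0,0,0,0,0,0,0.68, 0,0,0,0,0,0,0.8, 0,0,0,0,0,0,0.95, 0,0,0,0,0,0,0.95, 0,0,0,0,0,0,0.95]'; python3 -c "
from st import *
show(); cap('wrist','w12'); cap('scene','s12')"
```

```text
clock: 18.75
tool_pos: [0.569, -0.196, 0.1733]
ee_rot: [0.29, 3.122, -0.004]
wrist_force: [0.1, -0.3, 0.7]
finger_gap: 0.949
t 18.75 tcp [ 569.  -196.   173.3] yang 79.38 zdir [ 0.005 -0.003 -1.   ] gap 0.949 F [ 0.1 -0.3  0.7] q [-0.38  0.47  1.77 -0.    0.89 -1.77]
```

View pics/w12.png

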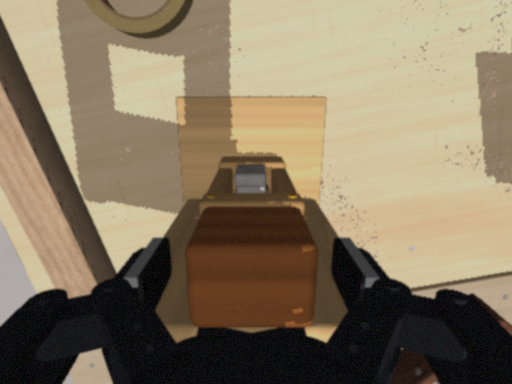

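The fingers are clear on both sides of the grip, and the stop is visible at (251,180) in front of the head. I retreat upward.

```bash
python3 -m creep '[0,0,0,0,0,8,1, 0,0,0,0,0,15,1, 0,0,0,0,0,30,1, 0,0,0,0,0,35,1, 0,0,0,0,0,35,1, 0,0,0,-20,0,20,1, 0,0,0,-30,0,0,1, 0,0,0,-20,0,0,1, 0,0,0,0,0,0,1, 0,0,0,0,0,0,1]'; python3 -c "
from st import *
from rects import rects
show(); cap('wrist','w13'); cap('scene','s13'); cap('top','t13')
im=cv2.imread('pics/s13.png'); cv2.imwrite('pics/s13b.png',cv2.resize(im[90:290,130:370],None,fx=3,fy=3,interpolation=cv2.INTER_CUBIC))"
```

```text
clock: 19.85
tool_pos: [0.4965, -0.1956, 0.3276]
ee_rot: [0.289, 3.119, -0.007]
wrist_force: [1.1, -0.4, 0.6]
finger_gap: 0.998
t 19.85 tcp [ 496.5 -195.6  327.6] yang 79.4 zdir [ 0.009 -0.005 -1.   ] gap 0.998 F [ 1.1 -0.4  0.6] q [-0.43  0.22  1.74 -0.    1.17 -1.82]
```

View pics/s13b.png

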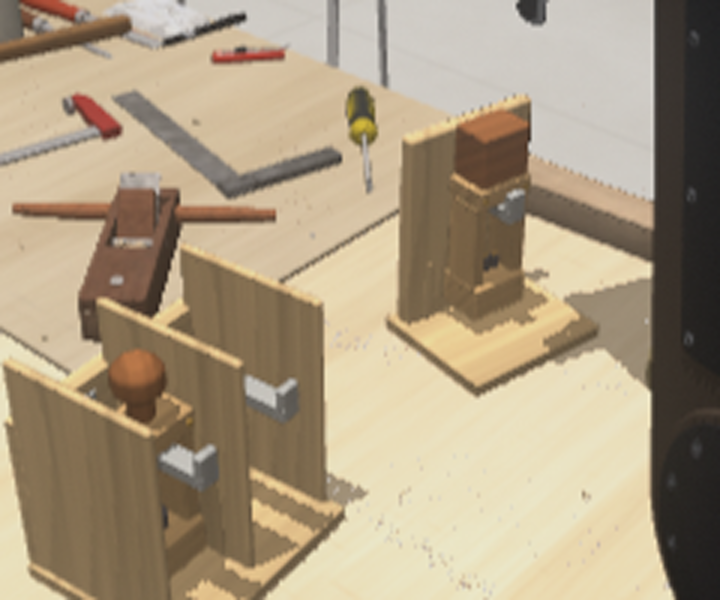

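View pics/w13.png

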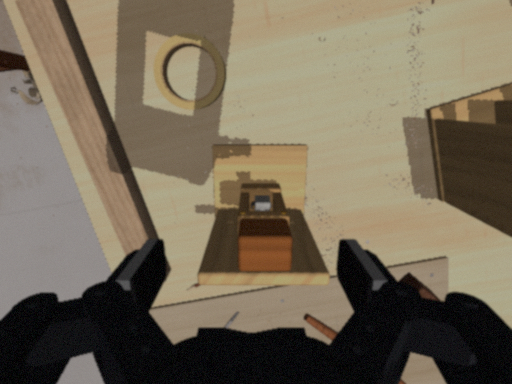

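Run:
```python
from rects import *
rects('w13',dict(grip=(225,300,200,280,.208,.222),board=(190,340,270,290,.199,.2075),stop=(240,290,185,215,.154,.166)))
P,im=cloud('w13')
print(np.nanmedian(P[225:230,245:285].reshape(-1,3),0),'topgrad z rows', [round(float(np.nanmedian(P[v,245:285,2])),4) for v in range(225,270,6)], [round(float(np.nanmedian(P[235:268,u,2])),4) for u in range(245,288,7)])
rects('t13',dict(grip=(320,390,110,180,.209,.222),knob=(130,180,140,180,.209,.222)))
```

```text
grip [ 237  234   55   37 1977] [ 568.3 -195.9] [54.  39.3] 79.7 213.8
board [ 197  270  132   15 1904] [ 601.6 -203.4] [138.4  16.1] 79.51 205.4
stop [254 200  16   8 115] [ 536.8 -191.4] [17.2  6.9] 80.69 159.4
stop [240 212  49   4 156] [ 548.8 -190.8] [54.9  2.7] 79.12 159.2
[ 0.54988588 -0.19159525  0.19262407] topgrad z rows [0.1877, 0.2025, 0.2129, 0.2138, 0.214, 0.214, 0.2139, 0.214] [0.2137, 0.214, 0.2139, 0.2137, 0.2139, 0.2137, 0.214]
grip [335 142  27  17 213] [ 578.8 -193.3] [33.3 59.3] 8.05 214.3
knob [145 157  17  15 182] [538.4 225.6] [32.  32.6] 40.03 213.1
```

View pics/t13.png

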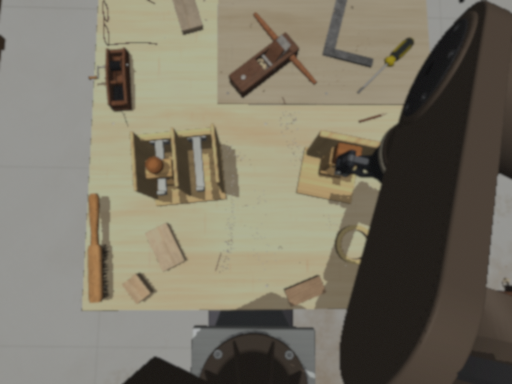

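Grip top is level at z = 214 mm, about +2 mm along the rail and +1.5 mm across it. The knob carrier, sanding block and tape are unchanged. I hand in.

```bash
python3 -m creep '[0,0,0,0,0,0,1, 0,0,0,0,0,0,1, 0,0,0,0,0,0,1]'; python3 -c "
from bench import ctrl
ctrl.close_job()"
```

```text
clock: 20.3
tool_pos: [0.498, -0.1954, 0.326]
ee_rot: [0.287, 3.121, -0.006]
wrist_force: [-0.9, 0.0, 0.6]
finger_gap: 0.998
the job is handed in; nothing more can be done
```

The block-grip carrier is now hanging on the machine rail between the stop and the board, and I handed the job in at 20.3 s.

I gripped it front and back in the rack, lifted it about 33 mm and slid it out over its end stop. It stood upright and released on the bench. Then I regripped it across its left and right sides and lowered it onto the machine rail, past that stop.

**Last checks:**
- **Carrier position:** the grip top was level at z = 214 mm, the correct hanging height. The carrier sat about 2 mm towards the board along the rail and 1.5 mm across it, which leaves it clear of both stop and board.
- **Knob carrier:** it was within about 1 mm of its starting position.
- **Sanding block and tape:** the pictures showed neither moved, but I judged this by eye and did not measure it.
- **Gripper:** it was open, with its fingertips about 110 mm above the grip.

**Checks that disagreed:**
- **Wrist force:** it gave no clear contact signal while I lowered the carrier onto the rail. I judged that it had seated because the tool stopped descending at the expected height, and the wrist depth image after release confirmed it.
- **Last top-camera reading:** the grip came out about 10 mm off, at x = 579 mm, because the gripper partly covered it. I discarded that and used the wrist reading, measured against the stop and the board.

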